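# Stroke the torch slide and park it on its tight spot

### The arm

A 6-joint arm with a two-finger parallel gripper is mounted at the origin on the work surface. World frame = base frame: x ahead of the robot, y to its left, z up, the work surface at z = 0. Lengths are in m, angles in degrees, forces in N, time in s.
With the tool pointing down it reaches from about 0.325 to 0.775 m from the base axis. Payload 5.5 kg.
Tool frame: the origin (TCP) lies at the centre of the arm's flange, where the gripper is bolted on; the fingertips stand 182 mm ahead of it and the grasp point (between the pads) lies 163 mm ahead of it; z points along the fingers, y is the line along which they close (so a half turn about z gives the same grasp; the last joint's range is limited). The gripper opens to 88 mm and grips with 3 to 60 N. Pads are 20 mm wide; open, the fingers measure 115 mm over their backs; the gripper's body (75 mm by 178 mm) begins 61 mm behind the grasp point.
Start: joints at [-79.337, 5.22, 70.514, -0, 104.267, -3.249], TCP at [0.144, -0.582, 0.405] pointing down, gripper open.
Joint ranges: [-164.24, 164.24], [-49.07, 125.15], [9.68, 141.18], [-86.29, 266.29], [3.28, 154.24], [-151.56, 151.56]. Speed limits (degrees/s): [147.25, 147.25, 172.46, 180, 180, 180].

### API

Orientations are given as [roll, pitch, yaw] about the fixed x, y, z axes, in that order (R = Rz(yaw) Ry(pitch) Rx(roll)).
In Python, from station import r gives the robot as it stands. The module is installed in compiled form; this text tells all that it offers. Calls block until the motion is done:
- r.reach(position, orientation): joint-space move of the TCP to a pose.
- r.servo_line(position, rotation=None, speed=0.15): straight line of the TCP; rotation=None keeps the orientation; speed is the mean speed in m/s.
- r.move_joints(angles): joint-space move.
- r.let_go() and r.grab(squeeze=None): open the fingers fully, or close them until they stop; squeeze is the grip in N (None keeps the last).
- r.wait(seconds).
- r.inverse_kinematics(position, orientation): joint angles nearest the present ones, or None.
- r.sense(): the state.
- r.snapshot(name): name is "scene" or "top" or "wrist"; returns a dict with "frame" (480x640x3 uint8, red, green, blue), "fx", "fy", "cx", "cy" (pixels), "R" (3x3) and "t" (3): a world point X has camera coordinates R X + t. Camera axes: x right, y down, z forward; pixel columns grow to the right and rows downward; lengths in m; the calibration is good to about 2 mm. A picture is of the moment at which its call begins. There is no depth.
A pose or a line that the arm cannot do raises r.IKError and nothing moves.
- r.hand_in(): hands the job in; it is judged then, once.
The state is a dict: "clock": time; "joints": joint angles; "joint_vel": joint speeds; "joint_torque": joint torques, N m; "tcp_pos": TCP position; "orientation": TCP orientation; "contact_force": force on the tool from outside, world axes, zero at the start; "torque": the same for the moment, N m; "opening": finger opening in m; "gripper_force": force on a finger pad.
Only numpy, scipy, OpenCV 4.12 (cv2) and the standard library are available. Lean on these libraries where they do the work, as an engineer would, in place of code of your own. Each camera call takes 0.05 s, during which the arm holds its last target. There are 200 camera calls.

### The job

The torch carriage binds somewhere along its slide. Stroke it by its handle through its full travel, first until it rests lightly against the blue stop, then all the way across until it rests lightly against the yellow stop, never ramming a stop; then bring it back, leave it sitting in the middle of the tight spot that you felt, and let go. Leave the other things on the bench where they lie.

Things in the scene. Friction and masses are not known exactly. Their poses are not given: they have to be found in the camera images.
- slide_base: base of the torch slide, fixed to the bench: dark foot plate 110 x 390 x 12 mm, aluminium beam 66 mm wide, 360 mm long. Origin on the bench under the beam's middle; y axis along the rail, towards the blue stop, x across it, z up. Stop blocks 70 x 20 mm, tops 70 mm above the bench (screws 74), middles at y = +170 mm (blue) and -170 mm (yellow)
- rail_mid (a point): middle of the steel rail's top face, 52 mm above the bench, axes as slide_base. One tight spot is hidden in the rail, its middle anywhere from y = -65 to +65 mm of carriage origin: there the drag rises from about 2.5 N to about 10 N. It builds up over some 7 mm of carriage travel, stays for 20 mm and fades over 7 mm, alike both ways; nothing of it can be seen
- carriage: red torch carriage, 90 mm across the rail, 80 mm along it, top face 74 mm above the bench, about 0.7 kg; its torch reaches out to 106 mm at +x, 80 mm above the bench. Origin on the rail's top face at its middle, axes as slide_base. It slides along y only, stays where it is left, and meets the blue stop at y = +100 mm of slide_base, the yellow at -100 mm; it starts at least 40 mm from both
- handle (a point): middle of the black handle block on top of the carriage, which is pushed, or pinched from above along the rail: 36 mm across the rail, 26 mm along the rail, 48 mm high, from 74 to 122 mm above the bench; this point is 98 mm above the bench, straight above the carriage's origin, axes as those of the carriage
- stop_blue: rubber buffer (18 mm across) in front of the blue stop block, 62 mm above the bench; origin at its free nose, at y = +140 mm of slide_base. It yields by about 1 mm for 8 N, 6 mm at most; lightly against it means about 3 to 15 N, and 25 N is ramming it
- stop_yellow: the same buffer in front of the yellow stop block; origin at its free nose, at y = -140 mm of slide_base
- coupon: bystander: welded steel T-piece, 60 x 110 mm, 51 mm high, origin at the middle of its underside
- magnet_square: bystander: yellow magnetic welding square, 80 x 80 mm, 22 mm high, origin at the middle of its underside
- brush: bystander: hand brush lying flat, about 200 mm long, along its x axis

How it is judged (in metres and radians):
On the way, in this order (a step that is already met when the one before it is completed fails the run):
1. the carriage rests against the blue stop's buffer (over 1.5 N) for 0.1 s (contact force between carriage and stop_blue above 1.5 N), for 0.1 s.
2. the carriage rests against the yellow stop's buffer (over 1.5 N) for 0.1 s (contact force between carriage and stop_yellow above 1.5 N), for 0.1 s.
3. the carriage is back on the tight spot, away from both stops (contact force between carriage and slide_base above 9.5 N and distance between carriage and stop_yellow above 0.06 m and distance between carriage and stop_blue above 0.06 m), for 0.2 s.
At the end, for the whole second after the job is handed in: the carriage stands still, released, on the tight spot: its shoe presses on the hidden lump in the rail with over 9.5 N (it does so within about 12 mm of the middle of the tight spot), away from both stops (all of step 3 and linear speed of carriage below 0.01 m/s); the robot touches nothing.
It fails at once if a stop is rammed: the carriage is pressed against a buffer with over 25 N (contact force between carriage and stop_blue above 25 N or contact force between carriage and stop_yellow above 25 N).
It fails at once if a bystander is moved by over 20 mm (distance of any of coupon, magnet_square, brush from where it was at the start of the episode above 0.02 m).
It also fails if it takes over 59 s, if anything falls off the work surface, if the arm or the gripper's body presses on something with over 40 N, if the wrist force passes 120 N, or if a joint passes its speed limit or range.

## Working session

There is one attempt and no reset: what is moved stays moved. The work goes in short steps, each a Python script; the robot and the scene stay as the last script left them, time stands still between calls to the robot, and variables do not carry over. Pictures are saved under pics/ and viewed, at most 10 in all, crops included, and the job is handed in when it is done.

```bash
mkdir -p pics
python3 - <<'E'
from station import r
import cv2,pickle
for n in("scene","top"):
    s=r.snapshot(n); cv2.imwrite(f"pics/{n}0.png",s["frame"][:,:,::-1]); pickle.dump(s,open(f"{n}.pkl","wb"))
    print(n,s["fx"],s["cx"],s["cy"],s["R"],s["t"])
q=r.sense();print(q["clock"],q["contact_force"],q["opening"],q["orientation"])
E
```

```text
scene 461.4000924686736 316.0232239692894 241.43869544281145 [[ 0.68068055  0.73257827  0.00175159]
 [ 0.6082672  -0.56384024 -0.55865481]
 [-0.40827075  0.3813309  -0.82939842]] [-0.42665426 -0.32313557  1.08221723]
top 623.4398494928076 319.07658036926534 240.36773648582206 [[-0.00825691 -0.99922294  0.03854001]
 [-0.99702443  0.00527249 -0.07690575]
 [ 0.07664279 -0.03906033 -0.99629322]] [-0.02345572  0.60269101  1.04624186]
0.1 [-0.04590889  0.03826699  0.38653916] 0.08790255808101993 [-1.79903622e+02 -8.82198198e-03  1.39122009e+01]
```

View pics/top0.png

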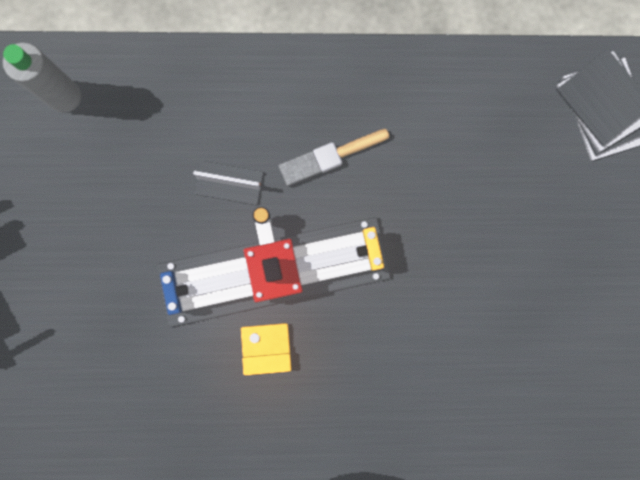

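View pics/scene0.png

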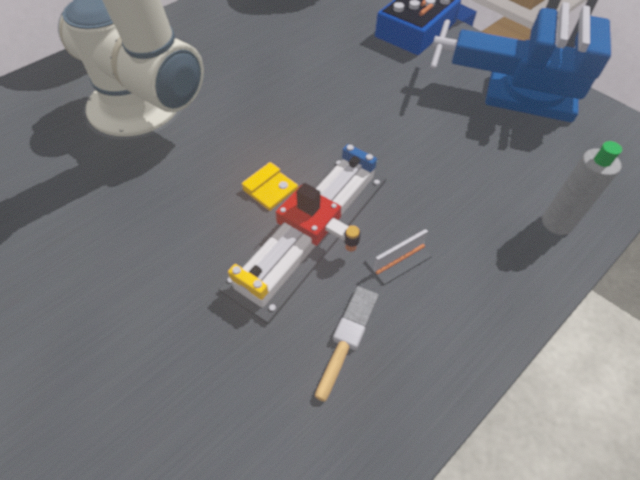

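The top view shows the blue stop at about (171,292), the yellow stop at (373,249) and the handle at about (272,270). The magnet square is close by at (266,349). I'll enlarge this area.

Run:
```python
import cv2
im=cv2.imread("pics/top0.png")[205:330,150:400]
cv2.imwrite("pics/crop.png",cv2.resize(im,None,fx=3.2,fy=3.2,interpolation=cv2.INTER_CUBIC))
```

```text
(no output)
```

View pics/crop.png

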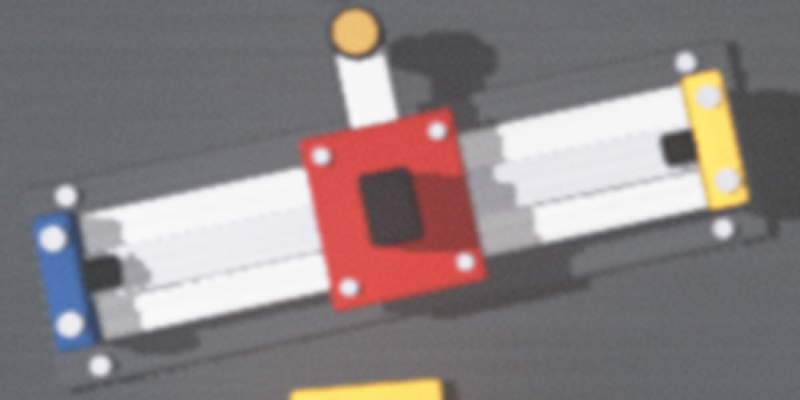

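In the crop, the screw centres are blue (53,239) and (69,325), yellow (708,97) and (727,181). The carriage screws are (321,156), (437,131), (465,262) and (348,288), and the handle top is at about (391,206).

```bash
cat > geo.py <<'E'
import pickle,numpy as np
s=pickle.load(open("top.pkl","rb"))
def w(u,v,z):
    p=np.array([(u/3.2+150-.34-s["cx"])/s["fx"],(v/3.2+205-.34-s["cy"])/s["fy"],1])
    d=s["R"].T@p; o=-s["R"].T@s["t"]; return o+d*(z-o[2])/d[2]
E
python3 - <<'E'
from geo import *
from station import r
b=(w(53,239,.074)+w(69,325,.074))/2; y=(w(708,97,.074)+w(727,181,.074))/2
L=b-y; print("b",b,"y",y,"len",np.linalg.norm(L),"yaw of +y",np.degrees(np.arctan2(L[1],L[0])))
sc=[w(*p,.077) for p in((321,156),(437,131),(465,262),(348,288))]; c=np.mean(sc,0)
m=(b+y)/2; ey=L/np.linalg.norm(L)
print("mid",m,"car",c,"along",(c-m)@ey,"cross",np.cross(ey,c-m)[2])
h=w(387,206,.122);print("h",h,(h-m)@ey)
t=sc[1]-sc[0];print([np.linalg.norm(sc[i]-sc[i-1]) for i in range(4)],np.degrees(np.arctan2(t[1],t[0])))
yaw=np.degrees(np.arctan2(ey[1],ey[0]))
for yw in (yaw-90,yaw+90):   # tool y along rail; tool down = roll 180
  for k in(-.1,0,.1):
    p=m+ey*k;print(yw,k,np.round(p,3),np.hypot(*p[:2]),r.inverse_kinematics([p[0],p[1],.271],[180,0,yw]))
E
```

```text
b [0.51533765 0.21733441 0.074     ] y [ 0.58549502 -0.11534833  0.074     ] len 0.33999979848554523 yaw of +y 101.90826603399897
mid [0.55041633 0.05099304 0.074     ] car [0.55068422 0.0505815  0.077     ] along -0.0004579537335266118 cross -0.00017719917759405124
h [0.55085256 0.05176858 0.122     ] 0.0006688394222455605
[np.float64(0.06809365813662831), np.float64(0.06001492852377264), np.float64(0.06792479390912139), np.float64(0.06034081026841326)] -78.11317517160727
11.90826603399897 -0.1 [ 0.571 -0.047  0.074] 0.5729698735006982 [-8.09255454e+00  1.92385417e+00  8.74966055e+01 -2.54444375e-14
  9.05795403e+01  6.99991794e+01]
11.90826603399897 0 [0.55  0.051 0.074] 0.552773399067264 [ 1.76665279e+00 -1.18467284e+00  9.06184857e+01 -2.54444375e-14
  9.05661871e+01  7.98583868e+01]
11.90826603399897 0.1 [0.53  0.149 0.074] 0.5502929996768515 [ 1.21502925e+01 -1.56843465e+00  9.09961073e+01 -2.54444375e-14
  9.05723273e+01  9.02420265e+01]
191.90826603399898 -0.1 [ 0.571 -0.047  0.074] 0.5729698735006982 [  -8.09255454    1.92385417   87.49660549    0.           90.57954034
 -110.00082057]
191.90826603399898 0 [0.55  0.051 0.074] 0.552773399067264 [   1.76665279   -1.18467284   90.6184857     0.           90.56618714
 -100.14161324]
191.90826603399898 0.1 [0.53  0.149 0.074] 0.5502929996768515 [ 12.15029253  -1.56843465  90.9961073    0.          90.57232735
 -89.75797351]
```

The fit holds: the stops measure 340.0 mm apart (340 given), and the carriage sits at y ≈ 0 on the rail axis. Next I'll grasp the handle and stroke towards blue in small steps, logging the rail force.

```bash
cat > rail.py <<'E'
import numpy as np
from station import r
M=np.array([.55042,.05099]); YAW=11.908; a=np.radians(YAW+90); EY=np.array([np.cos(a),np.sin(a)]); Z=.105+.163
def P(y,z=Z): return [*(M+EY*y),z]
def st():
    s=r.sense(); return (np.array(s["tcp_pos"][:2])-M)@EY, np.array(s["contact_force"][:2])@EY, s
def step(y,v): r.servo_line(P(y),speed=v); return st()
E
python3 - <<'E'
from rail import *
O=[180,0,YAW]
r.reach(P(0,.36),O); r.servo_line(P(0),speed=.12)
y,f,s=st();print(s["clock"],y,f,s["contact_force"])
r.grab(25); r.wait(.2); y,f,s=st();print(s["clock"],y,f,s["contact_force"],s["opening"],s["gripper_force"])
for k in range(1,7):
    y,f,s=step(.004*k,.03);print(round(s["clock"],2),round(y*1e3,2),round(f,2),np.round(s["joint_vel"][0],3))
r.wait(.1);print(st()[:2])
E
```

```text
3.6833 -5.264396100756095e-05 0.03101851363266605 [ 0.08449181  0.04951825 -0.13184306]
4.8583 0.00023071032890263185 2.8923742929246656 [-1.02583923  2.73965875  0.7927631 ] 0.02601313711275596 24.999792873859406
5.14 3.97 -0.85 -0.002
5.42 8.23 -0.62 -0.083
5.71 12.34 -0.39 0.0
5.99 16.39 0.15 -0.087
6.28 20.54 3.26 0.108
6.56 24.12 -1.14 0.12
(np.float64(0.024193543083633695), np.float64(0.25207580823116976))
```

Readings taken at rest are blurred by stiction, so I need the force during motion. I'll test whether the state can be read from a second thread while a line runs.

```bash
timeout 60 python3 - <<'E'
from rail import *
import threading,time
t=threading.Thread(target=lambda:step(.044,.02)); t.start(); log=[]
while t.is_alive():
    try: y,f,s=st(); log.append((round(s["clock"],3),round(y*1e3,2),round(f,2)))
    except Exception as e: log.append(repr(e)[:80]); 
    time.sleep(.002)
t.join(); print(len(log),log[:3],log[::max(1,len(log)//25)]); print(st()[:2])
E
```

```text
1 [(7.808, np.float64(43.0), np.float64(-6.88))] [(7.808, np.float64(43.0), np.float64(-6.88))]
(np.float64(0.042998985095658256), np.float64(-6.879298473337887))
```

```bash
timeout 60 python3 - <<'E'
from rail import *
g=.044
while g<.094:
    g+=.0025; y,f,s=step(g,.02); print(f"{g*1e3:.1f} lag {1e3*(g-y):.2f} f {f:.2f}")
    if f<-13: break
else:
    while g<.106:
        g+=.0007; y,f,s=step(g,.02); print(f"{g*1e3:.1f} y {y*1e3:.2f} f {f:.2f}")
        if y>.097 and f<-7: break
r.wait(.2); y,f,s=st(); print(y,f,s["clock"])
E
```

```text
46.5 lag -0.33 f 2.73
49.0 lag -0.16 f -0.18
51.5 lag -0.15 f -0.90
54.0 lag -0.20 f -0.43
56.5 lag -0.22 f -1.09
59.0 lag -0.25 f -0.87
61.5 lag -0.22 f -0.50
64.0 lag -0.23 f -1.08
66.5 lag -0.21 f -0.89
69.0 lag -0.21 f -0.61
71.5 lag -0.22 f 0.09
74.0 lag -0.23 f -0.65
76.5 lag -0.19 f -0.29
79.0 lag -0.22 f -0.79
81.5 lag -0.20 f 0.53
84.0 lag -0.23 f -1.31
86.5 lag -0.23 f -1.24
89.0 lag -0.22 f -1.91
91.5 lag -0.23 f -0.16
94.0 lag -0.23 f -1.38
94.7 y 94.70 f -2.55
95.4 y 95.38 f -2.67
96.1 y 96.10 f -2.28
96.8 y 96.85 f -2.58
97.5 y 97.57 f -1.53
98.2 y 98.26 f -2.20
98.9 y 98.96 f -2.20
99.6 y 99.63 f -1.82
100.3 y 100.32 f -2.21
101.0 y 101.02 f -1.83
101.7 y 101.73 f -2.45
102.4 y 102.34 f -3.05
103.1 y 102.81 f -3.82
103.8 y 103.22 f -5.95
104.5 y 103.60 f -7.80
0.1035971492400051 -6.5281547476613655 17.2583
```

Slow sub-millimetre steps read the drag cleanly, at about 2.3 N. The blue stop is touched lightly, and contact came at about 102.2, so the offset is about 2 mm. Now I'll go back, mapping the tight region finely, and then on to yellow.

```bash
timeout 100 python3 - <<'E'
from rail import *
step(.054,.05); g=.054; out=[];low=0
while g>-.004:
    g-=.001; y,f,s=step(g,.02); out.append((round(y*1e3,2),round(f,1)))
    low = low+1 if f<3.2 else 0
    if g<.02 and low>5: break
for o in out: print(*o,end=' | ')
print(g,s["clock"])
E
```

```text
53.29 1.8 | 52.22 3.3 | 51.13 1.5 | 50.03 2.1 | 49.01 2.0 | 48.06 2.4 | 47.18 1.9 | 46.31 2.8 | 45.47 4.2 | 44.58 5.5 | 43.72 5.5 | 42.85 6.7 | 41.67 5.5 | 40.55 5.9 | 39.75 6.3 | 38.65 5.6 | 37.57 4.7 | 36.78 6.8 | 35.71 4.8 | 34.63 4.9 | 33.53 4.3 | 32.7 6.4 | 31.66 5.9 | 30.57 4.6 | 29.49 4.5 | 28.7 6.8 | 27.64 5.6 | 26.54 4.6 | 25.75 6.2 | 24.68 6.1 | 23.63 4.9 | 22.54 4.7 | 21.44 5.3 | 20.64 6.0 | 19.31 3.6 | 18.2 3.2 | 16.93 1.6 | 15.54 -1.6 | 14.75 -0.3 | 14.04 0.7 | 13.08 2.8 | 0.012999999999999963 28.6667
```

The drag rises from about 47 and fades from about 20.5 to 13.5 mm. That makes 34 mm in all, as specified, with the middle near 30.3. Now I'll go on to yellow.

```bash
timeout 100 python3 - <<'E'
from rail import *
step(-.09,.05); g=-.09
while g>-.108:
    g-=.0007; y,f,s=step(g,.02); print(f"{y*1e3:.2f} {f:.1f}",end=' | ')
    if y<-.094 and f>7: break
r.wait(.2); y,f,s=st(); print(y,f,s["clock"])
E
```

```text
-90.65 1.3 | -91.40 2.1 | -92.16 2.2 | -92.87 1.9 | -93.57 1.6 | -94.23 2.0 | -94.94 2.8 | -95.67 1.9 | -96.37 1.5 | -97.07 1.5 | -97.75 2.1 | -98.33 2.0 | -98.80 3.8 | -99.24 6.5 | -99.62 8.4 | -0.09962263750690138 7.5961842852294 34.825
```

Yellow touched lightly at -98.4. With blue at 102.2, the stroke is 200.6 mm, as expected. Now back to the middle of the tight spot and release.

```bash
timeout 100 python3 - <<'E'
from rail import *
import cv2
step(.005,.06); print(step(.0308,.03)[:2]); r.wait(.3); print(st()[:2])
r.let_go(); print(r.sense()["opening"]); r.servo_line(P(.0308,.40),speed=.12); r.wait(.2)
cv2.imwrite("pics/end.png",cv2.resize(r.snapshot("wrist")["frame"][:,:,::-1],None,fx=1,fy=1))
im=r.snapshot("scene")["frame"][:,:,::-1][120:330,200:480]; cv2.imwrite("pics/end2.png",cv2.resize(im,None,fx=2.5,fy=2.5))
s=r.sense();print(s["clock"],s["contact_force"])
E
```

```text
(np.float64(0.030508714952041566), np.float64(-6.891685329749065))
(np.float64(0.030493206156815757), np.float64(-6.395061616595957))
0.0877258670308205
40.6417 [ 0.14050197  0.09695625 -0.47485886]
```

View pics/end2.png

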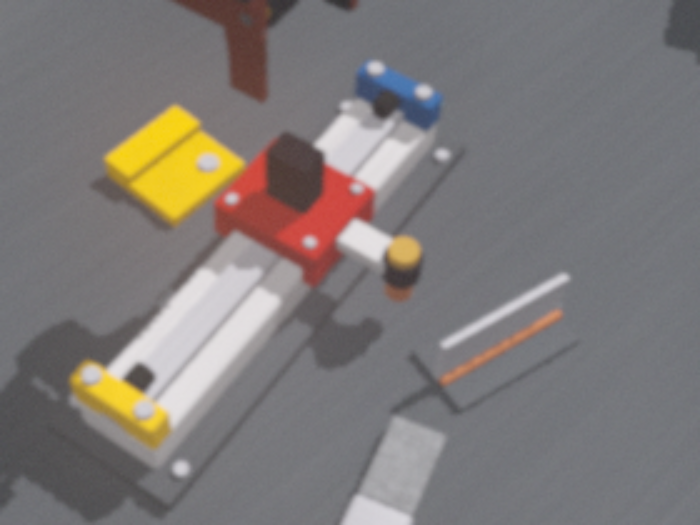

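The carriage (handle at about (295,170) in the crop) stands free, towards the blue end. The gripper is clear above it and the bystanders haven't moved.

```bash
python3 -c "
from station import r
print(r.hand_in())"
```

```text
the job is handed in; nothing more can be done
None
```

I handed the job in (no verdict shown): the carriage lightly touched the blue stop, then the yellow, and was left released in the middle of the tight spot, about 28 mm towards blue from the rail's middle; the bystanders were not moved.

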